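# Park the linear stage with its locking pin

### The job

Park the linear stage: push its carriage home against the end stop, so that the tongue stands between the two ears, then take the longer of the two steel pins from the stand and lower it through the upper ear, the tongue and the lower ear until its collar rests flush on the upper ear, and let go. Feel your way in: do not drop the pin and never force it against the stage (stay under 25 N).

Things in the scene. Friction and masses are not known exactly. Their poses are not given: they have to be found in the camera images.
- stage: Linear stage: fixed aluminium plate 120x250x12 mm (x, y, z), origin at the centre of its underside, z up. On it one rigid rail unit (rail along y, two ears and end block at the +y end, carriage) is bolted through oversize slots: the whole unit stands up to 5 mm off its drawn place in plate x and up to 5 mm in y, square to the plate, differently each time, and NO reading shows this offset.
- hole_mark (a point): Drawn place of the upper ear's hole, fixed to the plate at x 0, y +75, z 90 mm, axes as the plate's: centre of the hole's mouth on the ear's flat top. The real hole lies up to 5 mm off in x and in y; the height is exact. Ear 44x44x10 mm; vertical round through hole of 11.5 mm, chamfer 0.5 mm. Behind it (+y 22 to 36 mm) an end block as high as the ear.
- lower_mark (a point): Drawn place of the lower ear's hole, on that ear's top, 50 mm straight below hole_mark; ear and hole of the same size and the same offset. Between the ears (tongue 15 to 25 mm above this point) goes the carriage's steel tongue, 36 mm wide and 10 mm thick, with a hole of the same size; with the carriage home the three holes line up.
- knob_mark (a point): Drawn place of the carriage's knob when home: its middle, on the plate at x 0, y 0, z 79 mm, same offset as the holes. Now the knob stands (joint carriage) further to plate -y. It is an upright steel knob, 16 mm across (19 mm at its top), z 60 to 98 mm, on a black block 56x50 mm (x, y), top at z 60 mm. The tongue's hole is 75 mm to +y of the knob.
- carriage (a joint): How far (m) the carriage stands from home, along the plate's -y: 0 at the end stop, at most 0.055. It slides with about 3 N of friction and stays where it is left.
- pin_stand: Grey plastic block, fixed, 120 x 44 x 38 mm (x, y, z), origin at the centre of its underside. Two upright blind holes of 11.5 mm, 30 mm deep, at x = -40 and x = +40 mm, hold the two pins; which pin is in which hole varies.
- long_pin: The longer steel pin, loose, about 80 g, standing upright in the stand; origin at the centre of its lower tip, z up along the pin. Round shank of 10 mm, 72 mm long, flat tip of 8.4 mm with a bevel 1.5 mm high; then a collar of 22 mm, 5 mm thick, z = 72 to 77 mm; then a round head of 14 mm to grip, z = 77 to 121 mm.
- long_pin_head (a point): Centre of the long pin's head, on its axis, 99 mm above its tip: the place to grip.
- long_pin_collar (a point): Centre of the underside of the long pin's collar, 72 mm above its tip; rests on the upper ear's top when the pin is home.
- long_pin_tip (a point): Lower tip of the long pin.
- short_pin_head (a point): Centre of the head of the other pin, which has the same head, collar and thickness but a shank of only 40 mm, so it stands 32 mm lower in the stand. It is not needed.

How it is judged:
On the way, in this order (a step that is already met when the one before it is completed fails the run):
1. the carriage is home against its stop while the long pin is still clear above the ears (value of joint carriage below 0.002 m and (horizontal distance between long_pin_tip and hole_mark above 0.02 m or z of long_pin_tip in the frame of hole_mark above -0.003 m)), for 0.2 s.
2. the long pin has passed the upper ear and the tongue (horizontal distance between long_pin_tip and hole_mark below 0.012 m and z of long_pin_tip in the frame of hole_mark below -0.037 m).
At the end, for the whole second after the job is handed in: The carriage is within 2.5 mm of home; the long pin stands in all three holes within 0.06 rad of upright, its collar within 2 mm of the upper ear's top and within 11 mm of the drawn hole place (the real hole is up to 5 mm off in x and y); released and at rest (value of joint carriage below 0.0025 m and horizontal distance between long_pin_collar and hole_mark below 0.011 m and z of long_pin_collar in the frame of hole_mark between -0.002 and 0.002 m and angle between long_pin's own z axis and vertical below 0.06 rad and linear speed of long_pin below 0.01 m/s); the robot touches nothing.
It fails at once if the long pin is pressed or dropped on the stage with more than 25 N (contact force between long_pin and stage above 25 N).
It also fails if it takes over 72 s, if anything falls off the work surface, if the arm or the gripper's body presses on something with over 40 N, if the wrist force passes 120 N, or if a joint passes its speed limit or range.

### The arm

A 7-joint arm with a two-finger parallel gripper is mounted at the origin on a cart in front of the work surface, level with it; the furniture and walls round the work are solid. World frame = base frame: x ahead of the robot, y to its left, z up, the work surface at z = 0. Lengths are in m, angles in rad, forces in N, time in s.
With the tool pointing down it reaches from about 0.375 to 0.925 m from the base axis. Payload 3.1 kg.
Tool frame: the origin (TCP) lies between the finger pads; the fingertips stand 19 mm ahead of it and the grasp point (between the pads) is the TCP; z points along the fingers, y is the direction in which the jaws open and shut (so a half turn about z gives the same grasp; the last joint's range is limited). The gripper opens to 85 mm and grips with 20 to 120 N. Pads are 22 mm wide; open, the fingers measure 114 mm over their backs; the gripper's body (76 mm by 85 mm) begins 54 mm behind the grasp point. The pads swing forward as they close: fully open they stand 13 mm farther back than shut.
Start: joints at [-1.265, 0.383, 0.044, 1.598, -0.018, 1.161, -0.05], TCP at [0.255, 0.598, 0.25] pointing down, gripper open.
Joint ranges: [-2.61, 2.61], [-0.41, 2.15], [-1.48, 1.57], [0, 2.5], [-1.57, 4.71], [0.05, 1.97], [-2.85, 2.85]. Speed limits (rad/s): [2.79, 2.79, 3.14, 3.14, 3.14, 3.14, 3.14].

### API

Orientations are given as a unit quaternion [x, y, z, w].
In Python, from bench import move_ptp, movel, move_j, move_gripper, pause, inverse_kinematics, read_camera, camera_params, MotionError, sign_off, look_for, tip_of, read_time_s, read_qpos, read_joint_vel, read_effort, read_eef_pos, read_tcp_rot, read_ft_force, read_ft_torque, read_finger_gap gives the robot as it stands. Calls block until the motion is done:
- move_ptp(position, orientation): joint-space move of the TCP to a pose.
- movel(position, orientation=None, speed=0.15): straight line of the TCP; orientation=None keeps the orientation; speed is the mean speed in m/s.
- move_j(angles): joint-space move.
- move_gripper(opening, effort=None): finger opening in m; effort is the grip in N (None keeps the last); returns when the fingers have stopped.
- pause(seconds).
- inverse_kinematics(position, orientation): joint angles nearest the present ones, or None.
- read_camera(name): name is "scene" or "top" or "wrist"; returns the picture (384x512x3 uint8, red, green, blue); there is no depth.
- camera_params(name): a dict with "K" (3x3 intrinsics, pixels), "camera_from_world" (4x4, takes a point from world to camera coordinates). Camera axes: x right, y down, z forward; pixel columns grow to the right and rows downward; lengths in m; the calibration is good to about 2 mm. A picture is of the moment at which its call begins: read the wrist's pose just before it. camera_params takes no time and is no camera call; for the wrist camera it gives the pose at the moment of the call.
A pose or a line that the arm cannot do raises MotionError and nothing moves.
- sign_off(): hands the job in, once; it reports no verdict.
Trained networks look in the newest picture that a camera, given by its name, has taken for a name from the list of things; names that differ only in an ending like _2 or _b are one class to them, and where a whole thing is asked for, a point or a joint stands for the part that bears it (a point fixed in the world has none). Each returns a list of dicts, best first, with "confidence" (0 to 1); they miss things now and then, are a little off and sometimes report something else, mostly with a low value. They report only what shows in the picture. A call takes as long as a camera call.
- look_for(camera, name): "at" ([column, row] in pixels, amid what is visible of it).
- tip_of(camera, name): "at" ([column, row] in pixels: a listed point, or the origin of a listed thing).
Readings, each from a call of its own:
- read_time_s(): time.
- read_qpos(): joint angles.
- read_joint_vel(): joint speeds.
- read_effort(): joint torques, N m.
- read_eef_pos(): TCP position.
- read_tcp_rot(): TCP orientation.
- read_ft_force(): force on the tool from outside, world axes, zero at the start.
- read_ft_torque(): the same for the moment, N m.
- read_finger_gap(): finger opening in m.
Only numpy, scipy, OpenCV 4.12 (cv2) and the standard library are available. Lean on these libraries where they do the work, as an engineer would, in place of code of your own. Each camera call takes 0.05 s, during which the arm holds its last target.

## Working session

There is one attempt and no reset: what is moved stays moved. The work goes in short steps, each a Python script; the robot and the scene stay as the last script left them, time stands still between calls to the robot, and variables do not carry over. Pictures are saved under pics/ and viewed, and the job is handed in when it is done.

```bash
mkdir -p pics; ls
cat > h.py <<'E'
import numpy as np, cv2
from bench import *
def snap(c,f):
    im=read_camera(c); cv2.imwrite('pics/'+f,im[:,:,::-1]); return im
def ray(P,uv):
    K=P["K"];T=np.array(P["camera_from_world"]);R=T[:3,:3];t=T[:3,3]
    d=R.T@np.linalg.inv(K)@np.array([uv[0],uv[1],1.]); return -R.T@t,d
def atz(P,uv,z):
    o,d=ray(P,uv); return o+d*(z-o[2])/d[2]
def proj(P,p):
    T=np.array(P["camera_from_world"]); c=T[:3,:3]@np.array(p)+T[:3,3]; q=np.array(P["K"])@c; return q[:2]/q[2]
def tri(rs):
    A=np.zeros((3,3));b=np.zeros(3)
    for o,d in rs:
        d=d/np.linalg.norm(d);M=np.eye(3)-np.outer(d,d);A+=M;b+=M@o
    return np.linalg.solve(A,b)
E
python3 - <<'E'
from h import *
np.set_printoptions(precision=4,suppress=True)
print(read_time_s(),read_eef_pos(),read_tcp_rot())
for c in ["scene","top","wrist"]:
    P=camera_params(c); snap(c,c+'0.png')
    o,d=ray(P,[256,192]); print(c,o,d,P["K"][0][0])
    for n in ["hole_mark","knob_mark","stage","pin_stand","long_pin_head","long_pin_collar","short_pin_head"]:
        r=tip_of(c,n); print(n,[(np.round(x["at"],1),round(x["confidence"],2)) for x in r[:3]])
print(read_time_s())
E
```

```text
pics
0.0 [0.255  0.5969 0.2489] [ 0.2005  0.9797 -0.0013 -0.0002]
scene [-0.0939  0.3528  0.5895] [ 0.7389 -0.3694 -0.5637] 481.4843069251967
hole_mark [(array([296.1, 198.7]), 0.68)]
knob_mark [(array([330.4, 193.2]), 0.6)]
stage [(array([327.4, 226.3]), 0.82)]
pin_stand [(array([179.3, 265.6]), 0.94)]
long_pin_head [(array([179.2, 228.3]), 0.7)]
long_pin_collar [(array([183.1, 238.2]), 0.71)]
short_pin_head [(array([162.3, 219.5]), 0.76), (array([330.2, 193.5]), 0.69)]
top [0.46   0.0029 0.9182] [ 0.0698  0.0231 -0.9973] 383.96840133858285
hole_mark [(array([278.9, 202.6]), 0.58)]
knob_mark [(array([312.2, 197.6]), 0.81), (array([185.1, 196.6]), 0.46)]
stage [(array([306. , 202.7]), 0.71)]
pin_stand [(array([190.3, 185.8]), 0.93)]
long_pin_head [(array([188.3, 185. ]), 0.53), (array([177.5, 196.3]), 0.51)]
long_pin_collar [(array([176.8, 195.8]), 0.41)]
short_pin_head [(array([178.7, 161.4]), 0.65)]
wrist [0.1921 0.6235 0.3741] [ 0.241  -0.1103 -0.9643] 268.774086329746
hole_mark []
knob_mark []
stage []
pin_stand []
long_pin_head []
long_pin_collar []
short_pin_head []
1.2
```

View pics/scene0.png

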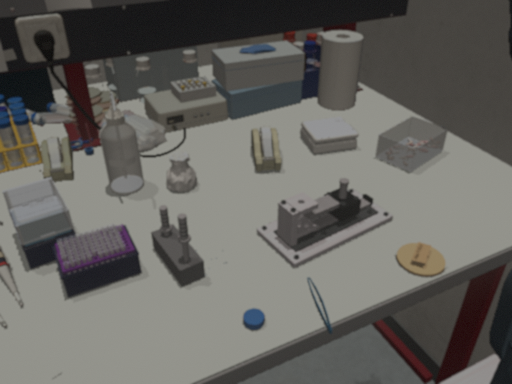

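View pics/top0.png

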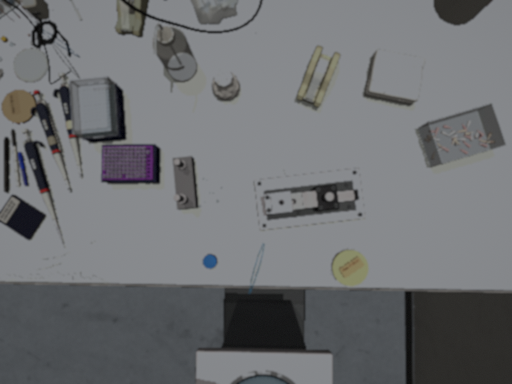

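The scene picture shows the stand at about (178,252) with two pins, the stage at (327,225) with the ears on the left and the knob at (344,188). The top picture shows the stage at (310,199), its +y end to the left. Now I'll enlarge both and compute positions.

Run:
```python
from h import *
np.set_printoptions(precision=4,suppress=True)
S=camera_params("scene");T=camera_params("top")
s=cv2.imread('pics/scene0.png');t=cv2.imread('pics/top0.png')
a=cv2.resize(t[140:240,150:380],None,fx=3.4,fy=3.4,interpolation=cv2.INTER_CUBIC)
cv2.imwrite('pics/topz.png',a)
b=cv2.resize(s[160:290,140:400],None,fx=3,fy=3,interpolation=cv2.INTER_CUBIC)
cv2.imwrite('pics/scz.png',b)
print('stage',atz(S,[327.4,226.3],0),atz(T,[306,202.7],0))
print('stand',atz(S,[179.3,265.6],0),atz(T,[190.3,185.8],0))
print('hole',atz(S,[296.1,198.7],.09),atz(T,[278.9,202.6],.09))
print('knob',atz(S,[330.4,193.2],.079),atz(T,[312.2,197.6],.079))
for z in (.107,.075):print('near head',z,atz(S,[179.2,228.3],z),atz(T,[188.3,185],z),atz(T,[177.5,196.3],z))
for z in (.107,.075):print('far head',z,atz(S,[162.3,219.5],z),atz(T,[178.7,161.4],z))
```

```text
stage [ 0.5084 -0.1053  0.    ] [ 0.5001 -0.0955  0.    ]
stand [0.5332 0.1913 0.    ] [0.5375 0.1827 0.    ]
hole [ 0.5091 -0.0295  0.09  ] [ 0.4957 -0.0276  0.09  ]
knob [ 0.5088 -0.1047  0.079 ] [ 0.5079 -0.1005  0.079 ]
near head 0.107 [0.5018 0.1922 0.107 ] [0.5301 0.166  0.107 ] [0.5057 0.1885 0.107 ]
near head 0.075 [0.5413 0.1816 0.075 ] [0.5329 0.1725 0.075 ] [0.5075 0.1958 0.075 ]
far head 0.107 [0.5362 0.2093 0.107 ] [0.5805 0.1879 0.107 ]
far head 0.075 [0.578  0.1998 0.075 ] [0.5853 0.1951 0.075 ]
```

View pics/topz.png

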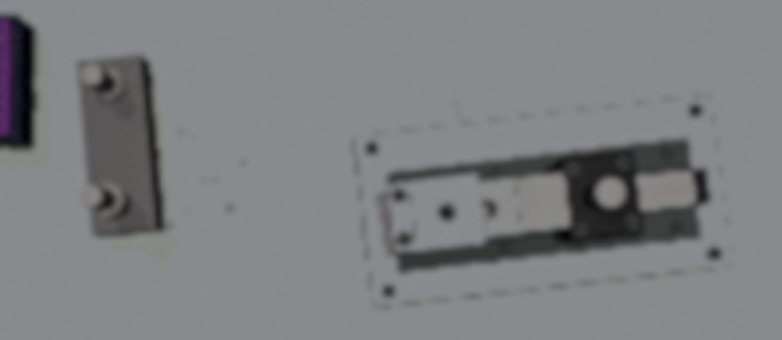

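View pics/scz.png

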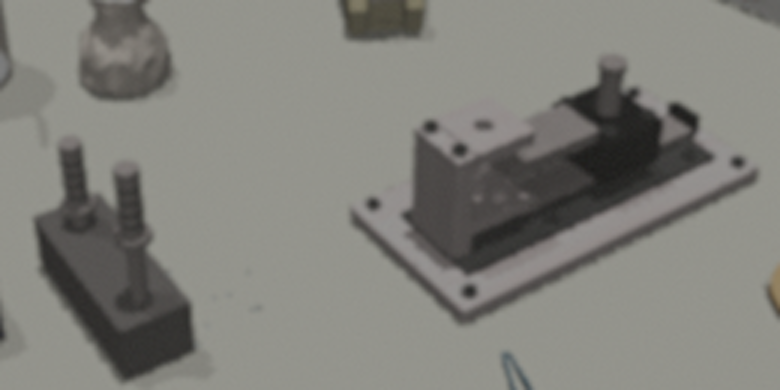

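```bash
cat >> h.py <<'E'
from scipy.spatial.transform import Rotation as Ro
def ori(yaw): # jaw (tool y) along world direction (-sin yaw, cos yaw) ; yaw = plate yaw
    y=np.array([-np.sin(yaw),np.cos(yaw),0]);z=np.array([0,0,-1.]);x=np.cross(y,z)
    return Ro.from_matrix(np.c_[x,y,z]).as_quat()
E
python3 - <<'E'
from h import *
np.set_printoptions(precision=4,suppress=True)
T=camera_params("top");S=camera_params("scene")
f=lambda u,v,z:atz(T,[150+(u+.5)/3.4-.5,140+(v+.5)/3.4-.5],z)
c=[f(*p,.012) for p in [(372,148),(695,110),(714,253),(389,291)]]
print(c)
d=c[0]-c[1]+c[3]-c[2]; print('yaw',np.arctan2(-d[0],d[1]), 'centre',np.mean(c,0))
yaw=np.arctan2(-d[0],d[1]);R=Ro.from_euler('z',yaw).as_matrix()
print('hole_mark from plate',np.mean(c,0)+R@[0,.075,0.078])
print('hole',f(447,212,.09),'knob top',f(610,192,.098))
print('pin top',f(97,200,.129),f(93,76,.097))
g=lambda u,v,z:atz(S,[140+(u+.5)/3-.5,160+(v+.5)/3-.5],z)
print('scene hole',g(484,125,.09),'knob',g(612,62,.098),'pin',g(126,168,.129),g(70,144,.097))
q=ori(yaw);print(q)
hp=f(447,212,.09)
for p in [(hp[0],hp[1],.26)]: print(inverse_kinematics(p,q))
E
```

```text
[array([0.5445, 0.0169, 0.012 ]), array([ 0.5734, -0.207 ,  0.012 ]), array([ 0.4744, -0.2198,  0.012 ]), array([0.4453, 0.0039, 0.012 ])]
yaw 0.12899160510577573 centre [ 0.5094 -0.1015  0.012 ]
hole_mark from plate [ 0.4998 -0.0271  0.09  ]
hole [ 0.497  -0.0324  0.09  ] knob top [ 0.5104 -0.134   0.098 ]
pin top [0.5    0.1819 0.129 ] [0.5806 0.1938 0.097 ]
scene hole [ 0.498  -0.0332  0.09  ] knob [ 0.5109 -0.134   0.098 ] pin [0.5033 0.1856 0.129 ] [0.581 0.195 0.097]
[-0.0645  0.9979  0.      0.    ]
[-0.6656  0.0822  0.6867  1.9717 -0.0582  1.1069  1.7453]
```

Run:
```python
from h import *
np.set_printoptions(precision=4,suppress=True)
q=ori(.129)
move_ptp([.5005,-.06,.26],q); print(read_time_s(),read_eef_pos(),read_qpos())
pause(.2);P=camera_params("wrist");im=snap("wrist","w1.png")
cv2.imwrite('pics/w1z.png',cv2.resize(im[:,:,::-1],(800,600),interpolation=cv2.INTER_CUBIC))
for n,p in [('hole',(.4975,-.0328,.09)),('knobtop',(.5106,-.134,.098))]: print(n,proj(P,p))
print(read_ft_force())
```

```text
3.6917 [ 0.5008 -0.0589  0.26  ] [-0.6646  0.1014  0.7498  1.9603 -0.0773  1.108   1.8189]
hole [282.5622 182.1324]
knobtop [189.8468 183.634 ]
[ 0.5655  0.8698 -0.7128]
```

View pics/w1z.png

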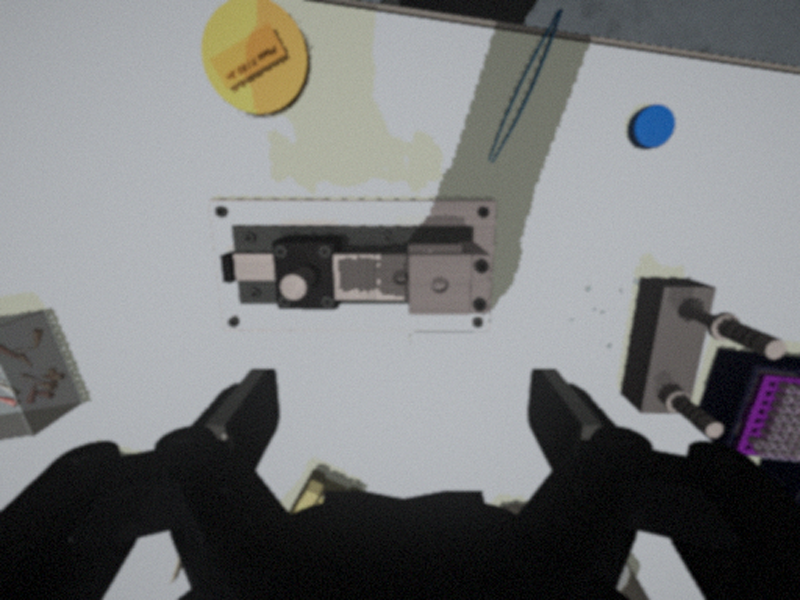

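The wrist picture shows the hole at about (281.6,182.4) and the knob at (187.5,183.7), within 1–2.3 px of prediction, and the jaws are square to the plate. Next I grip the knob and push.

Run:
```python
from h import *
np.set_printoptions(precision=4,suppress=True)
yaw=.129;q=ori(yaw);u=np.array([-np.sin(yaw),np.cos(yaw),0])
k=np.array([.5108,-.1348,.086])
move_gripper(.05,20)
move_ptp(k+[0,0,.06],q); movel(k,q,speed=.08)
f0=np.array(read_ft_force()); print(f0,read_eef_pos(),read_time_s())
move_gripper(.0,20); print('gap',read_finger_gap(),np.array(read_ft_force())-f0)
p0=np.array(read_eef_pos()); 
movel(k+u*.022,q,speed=.05); print((np.array(read_ft_force())-f0)@u,(np.array(read_eef_pos())-p0)@u)
for i in range(1,12):
    movel(k+u*(.022+.001*i),q,speed=.02)
    f=(np.array(read_ft_force())-f0)@u; e=np.array(read_eef_pos()); print(i,round(f,2),e,round((e-p0)@u,4))
    if abs(f)>9: break
print(read_time_s())
```

```text
[ 0.9401  0.4201 -0.6863] [ 0.5111 -0.1351  0.0862] 5.8917
gap 0.01748728959420388 [-0.9344 -0.9723  2.5561]
-2.212246968429544 0.02327277226036816
1 -2.3 [ 0.5083 -0.1117  0.0865] 0.0237
2 -2.61 [ 0.5082 -0.1109  0.0865] 0.0245
3 -2.64 [ 0.5081 -0.11    0.0866] 0.0254
4 -2.57 [ 0.508  -0.109   0.0866] 0.0264
5 -3.03 [ 0.5078 -0.108   0.0865] 0.0274
6 -4.02 [ 0.5078 -0.1078  0.0865] 0.0276
7 -6.68 [ 0.5078 -0.1078  0.0866] 0.0277
8 -7.6 [ 0.5078 -0.1078  0.0866] 0.0277
9 -9.06 [ 0.5078 -0.1077  0.0866] 0.0277
9.125
```

Run:
```python
from h import *
np.set_printoptions(precision=4,suppress=True)
q=ori(.129)
move_gripper(.05); e=np.array(read_eef_pos());print(e)
movel(e+[0,0,.09],q,speed=.15)
move_ptp([.5,-.04,.26],q);pause(.3)
P=camera_params("wrist");im=snap("wrist","w2.png")
cv2.imwrite('pics/w2z.png',cv2.resize(im[130:230,140:340,::-1],None,fx=4,fy=4,interpolation=cv2.INTER_CUBIC))
print(proj(P,(.4975,-.0333,.09)),proj(P,(.5075,-.1077,.098)),read_eef_pos())
move_ptp([.50,.15,.28],q);pause(.3)
P=camera_params("wrist");im=snap("wrist","w3.png")
cv2.imwrite('pics/w3z.png',cv2.resize(im[:,:,::-1],(800,600),interpolation=cv2.INTER_CUBIC))
for n in ["long_pin_head","long_pin_collar","short_pin_head"]:
  r=tip_of("wrist",n); print(n,[(np.round(x["at"],1),round(x["confidence"],2)) for x in r[:3]])
for z in (.129,.107,.08): print(z,proj(P,(.5015,.184,z)))
print(read_time_s())
```

```text
[ 0.5063 -0.1027  0.0855]
[265.9047 181.9497] [197.1708 184.0187] [ 0.4993 -0.0409  0.259 ]
long_pin_head [(array([292. , 187.5]), 0.93)]
long_pin_collar [(array([286.3, 182.3]), 0.71)]
short_pin_head [(array([285.9, 239. ]), 0.52)]
0.129 [292.2754 191.2384]
0.107 [289.8967 186.1708]
0.08 [287.3924 180.8357]
12.425
```

View pics/w2z.png

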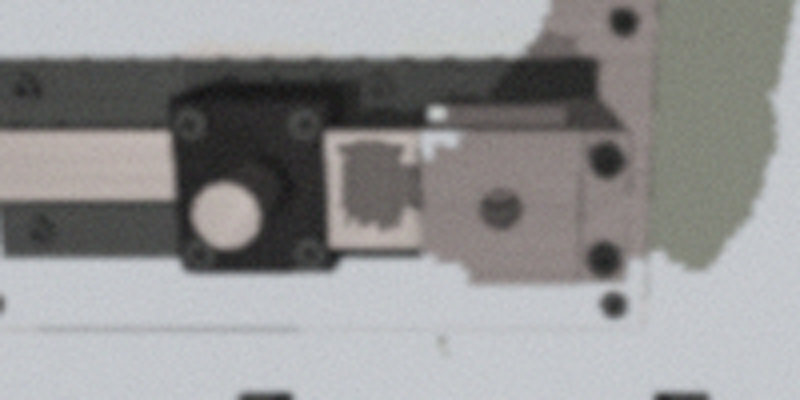

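View pics/w3z.png

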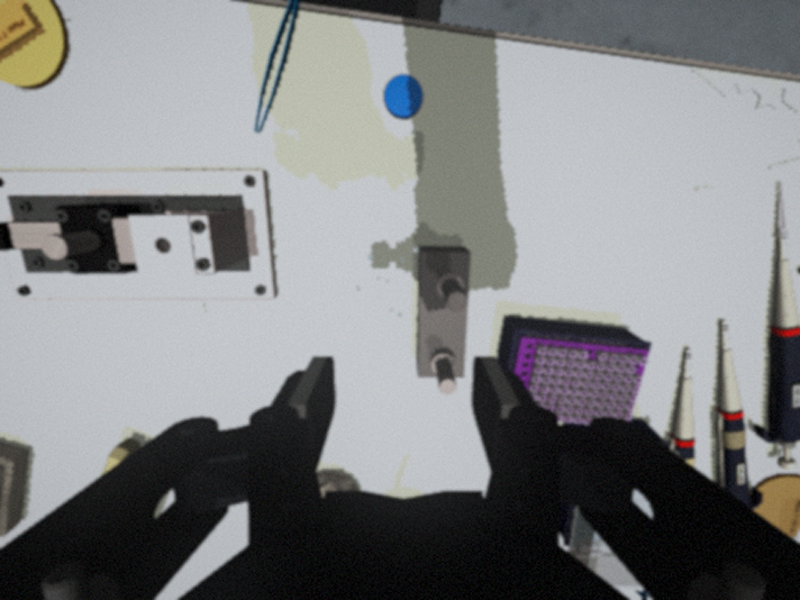

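Home is confirmed in w2: hole at (265.1,181.9), knob at (196.4,183.6), each within 1 px of prediction. In w3 the long pin's head top is at (293.4,190.9), 1 px off prediction. Now I grasp it.

```bash
cat >> h.py <<'E'
def goto(p,q,speed=.08,n=2,tol=.0003):
    p=np.array(p,float);c=p.copy();movel(c,q,speed=speed)
    for i in range(n):
        pause(.15);e=p-np.array(read_eef_pos())
        if np.abs(e).max()<tol:break
        c=c+e;movel(c,q,speed=.03)
    return c
E
python3 - <<'E'
from h import *
np.set_printoptions(precision=4,suppress=True)
q=ori(.129)
pin=np.array([.5013,.1846,.107])
move_ptp(pin+[0,0,.06],q)
c=goto(pin,q,n=2); f0=np.array(read_ft_force());print(read_eef_pos(),f0)
move_gripper(0,60);print('gap',read_finger_gap(),np.array(read_ft_force())-f0,read_eef_pos())
movel(c+[0,0,.02],q,speed=.05);print(np.array(read_ft_force())-f0,read_finger_gap())
movel(c+[0,0,.13],q,speed=.12);pause(.2);print(np.array(read_ft_force())-f0,read_finger_gap(),read_eef_pos())
P=camera_params("wrist");im=snap("wrist","w4.png")
cv2.imwrite('pics/w4z.png',cv2.resize(im[:,:,::-1],(800,600),interpolation=cv2.INTER_CUBIC))
e=np.array(read_eef_pos());print('tip exp',proj(P,e-[0,0,.099]),'head',proj(P,e+[0,0,.022]))
print(read_time_s())
E
```

```text
[0.5014 0.1846 0.107 ] [-0.6583  0.731  -0.0644]
gap 0.012559185962949075 [ 0.5592 -0.5448  0.7105] [0.5013 0.1846 0.107 ]
[ 0.2582 -0.4303 -0.6548] 0.01251191982010135
[ 0.24   -0.9715 -0.9134] 0.012173129384322913 [0.5007 0.1843 0.236 ]
tip exp [259.0886 200.8971] head [259.9738 283.3718]
16.9583
```

View pics/w4z.png

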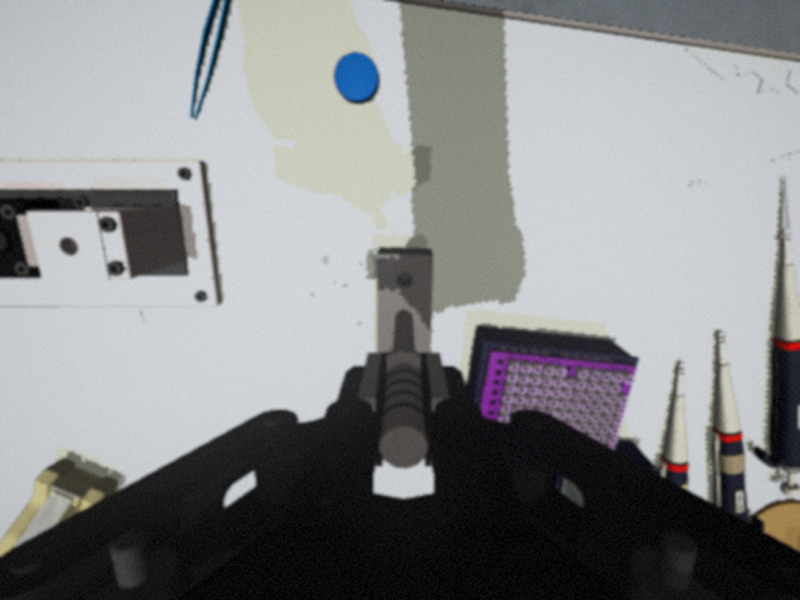

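The pin is held upright: tip at about (257,200), head top at (258,283.5), both as expected for a vertical pin. Now I move over the hole and check.

Run:
```python
from h import *
np.set_printoptions(precision=4,suppress=True)
q=ori(.129)
move_ptp([.4975,-.0333,.236],q)
goto([.4975,-.0333,.197],q,n=3);print(read_eef_pos(),read_ft_force(),read_finger_gap())
im=snap("wrist","w5.png")
cv2.imwrite('pics/w5z.png',cv2.resize(im[130:280,160:360,::-1],None,fx=4,fy=4,interpolation=cv2.INTER_CUBIC))
im=snap("scene","s5.png")
cv2.imwrite('pics/s5z.png',cv2.resize(im[130:280,220:420,::-1],None,fx=4,fy=4,interpolation=cv2.INTER_CUBIC))
print(read_time_s())
```

```text
[ 0.4974 -0.0333  0.1969] [-0.5015 -0.1725 -0.269 ] 0.012386508718558061
19.5167
```

View pics/w5z.png

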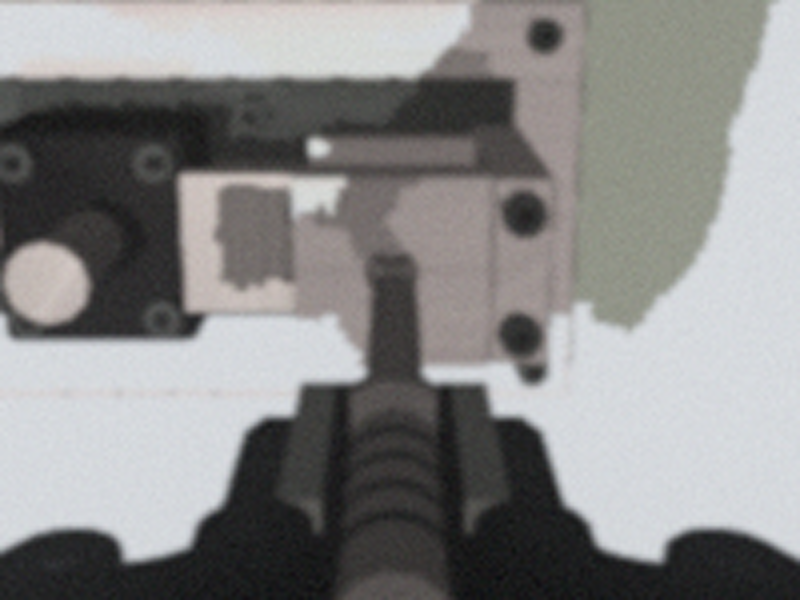

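View pics/s5z.png

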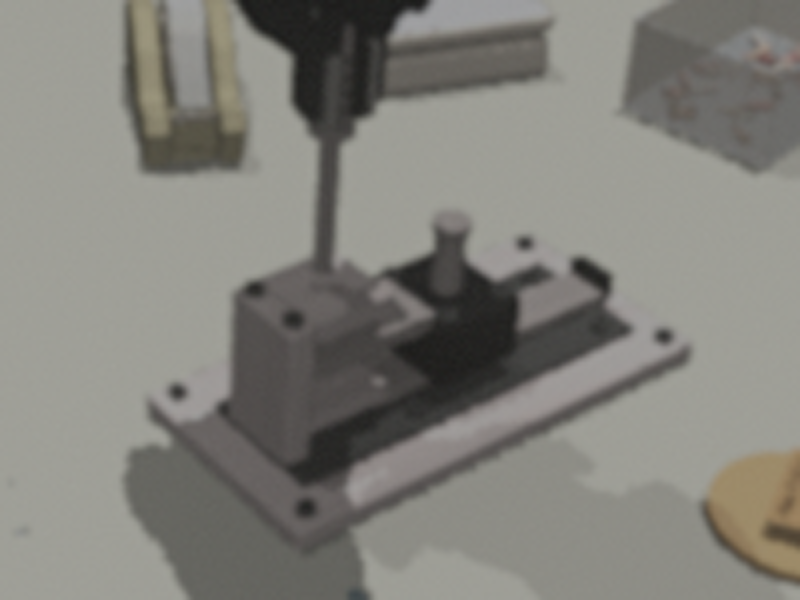

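```bash
cat >> h.py <<'E'
def down(c,q,zend,f0,step=.001,speed=.02,fmax=4.,lag=.0025):
    c=np.array(c,float)
    while c[2]>zend:
        c[2]=max(zend,c[2]-step);movel(c,q,speed=speed)
        f=np.array(read_ft_force())-f0;e=np.array(read_eef_pos())
        if abs(f[2])>fmax or np.hypot(f[0],f[1])>6: return c,f,e,False
    return c,f,e,True
E
python3 - <<'E'
from h import *
np.set_printoptions(precision=4,suppress=True)
q=ori(.129)
c=goto([.4975,-.0333,.192],q,n=2,tol=.0002);f0=np.array(read_ft_force());print(c,f0,read_eef_pos())
c,f,e,ok=down(c,q,c[2]-.008,f0)
print(ok,c,f,e,read_finger_gap(),read_time_s())
E
```

```text
[ 0.4975 -0.0333  0.192 ] [-0.6868  0.5413 -0.4891] [ 0.4975 -0.0333  0.192 ]
True [ 0.4975 -0.0333  0.184 ] [-0.5074 -1.4899 -1.3654] [ 0.4972 -0.0334  0.1838] 0.012345152809837733 21.9167
```

Run:
```python
from h import *
np.set_printoptions(precision=4,suppress=True)
q=ori(.129);f0=np.array([-.6868,.5413,-.4891]);c=[.4975,-.0333,.184]
for z in (.167,.158,.150,.142,.134):
    c,f,e,ok=down(c,q,z,f0,step=.0015)
    print(ok,c,f,e,read_finger_gap(),read_time_s())
    if not ok:break
```

```text
True [ 0.4975 -0.0333  0.167 ] [-1.829  -2.1357  0.8303] [ 0.4975 -0.0333  0.167 ] 0.012658569962903607 24.9167
True [ 0.4975 -0.0333  0.158 ] [-2.0845 -2.2889  0.9115] [ 0.4974 -0.0333  0.1579] 0.012401607171250275 26.4167
True [ 0.4975 -0.0333  0.15  ] [-4.7754 -2.6951  2.8968] [ 0.4974 -0.0333  0.15  ] 0.012184920192554452 27.9167
True [ 0.4975 -0.0333  0.142 ] [-3.8203 -2.4522  2.4707] [ 0.4974 -0.0333  0.142 ] 0.012428870909109217 29.4167
True [ 0.4975 -0.0333  0.134 ] [-4.7516 -2.4299  3.5579] [ 0.4972 -0.0334  0.134 ] 0.012672678016912717 30.9167
```

Run:
```python
from h import *
np.set_printoptions(precision=4,suppress=True)
q=ori(.129);f0=np.array([-.6868,.5413,-.4891]);c=np.array([.4970,-.0336,.134])
movel(c,q,speed=.02);print(np.array(read_ft_force())-f0)
c,f,e,ok=down(c,q,.120,f0,step=.0015,fmax=6);print(ok,c,f,e,read_time_s())
if ok:
    c,f,e,ok=down(c,q,.1145,f0,step=.0005,speed=.01,fmax=6);print(ok,c,f,e,read_finger_gap(),read_time_s())
```

```text
[-4.3594 -1.816   0.4318]
True [ 0.497  -0.0336  0.12  ] [-3.4737 -2.0021  0.9045] [ 0.497  -0.0336  0.12  ] 33.6667
False [ 0.497  -0.0336  0.116 ] [-5.367  -0.2587  9.2001] [ 0.4971 -0.0336  0.1169] 0.012690867878059906 35.6667
```

Run:
```python
from h import *
np.set_printoptions(precision=4,suppress=True)
q=ori(.129);f0=np.array([-.6868,.5413,-.4891])
movel([.497,-.0336,.1169],q,speed=.02);print(np.array(read_ft_force())-f0)
move_gripper(.045);e=np.array(read_eef_pos());print(e,np.array(read_ft_force())-f0)
movel(e+[0,0,.14],q,speed=.1)
pause(.4)
P=camera_params("wrist");im=snap("wrist","w6.png")
cv2.imwrite('pics/w6z.png',cv2.resize(im[130:280,160:360,::-1],None,fx=4,fy=4,interpolation=cv2.INTER_CUBIC))
for z in(.095,.139): print(z,proj(P,(.497,-.0336,z)))
im=snap("scene","s6.png")
cv2.imwrite('pics/s6z.png',cv2.resize(im[130:280,220:420,::-1],None,fx=4,fy=4,interpolation=cv2.INTER_CUBIC))
print(read_time_s(),proj(camera_params("scene"),(.497,-.0336,.139)),proj(camera_params("scene"),(.497,-.0336,.09)))
```

```text
[-3.3045 -0.6856  2.6935]
[ 0.4979 -0.0335  0.1172] [-0.0469 -0.4592  0.5571]
0.095 [258.7832 182.7786]
0.139 [258.9201 193.6843]
38.3833 [302.9343 178.5298] [301.483  201.5728]
```

View pics/w6z.png

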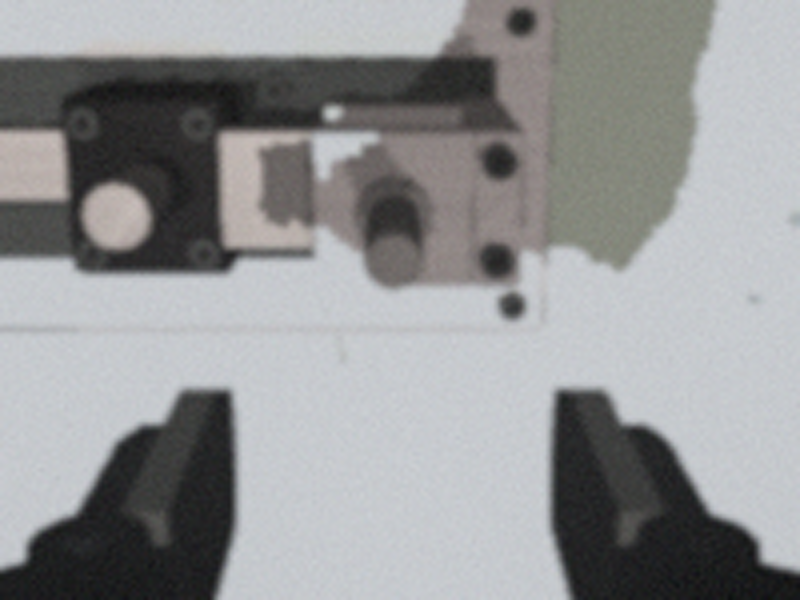

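View pics/s6z.png

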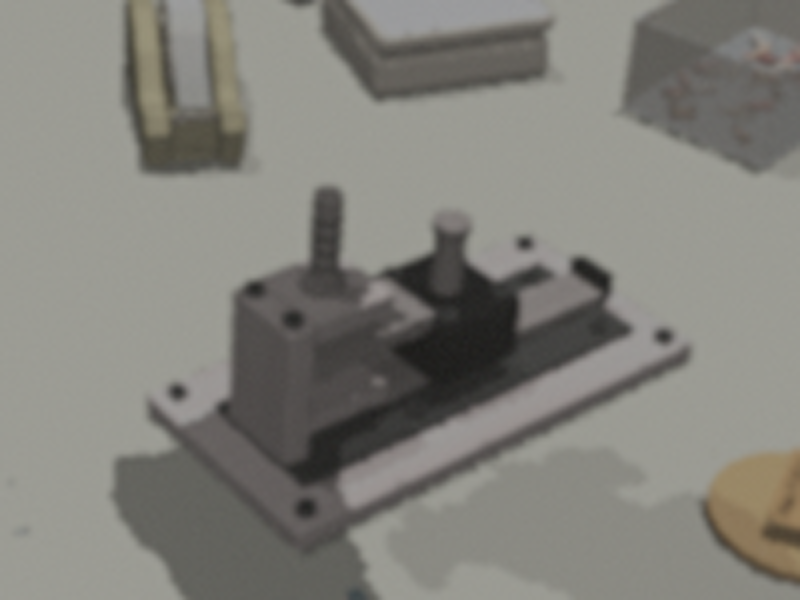

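The wrist picture shows the pin's collar on the ear, with the head top at about (258.7,194.8) against (258.9,193.7) predicted for a seated upright pin. The scene picture shows its head top at (302,178), as predicted, the carriage still home and the gripper clear. I'm handing in.

```bash
python3 -c "
from bench import *
print(read_joint_vel());sign_off()"
```

```text
[ 0.0002137  -0.00069773 -0.00012351 -0.00211074  0.00022704 -0.00285418
  0.00018676]
the job is handed in; nothing more can be done
```

The linear stage is parked: the carriage is home and the long pin is seated through both ears and the tongue, released and standing free. I handed the job in at about 38 s of the 72 s allowed; no verdict is reported.

- **Carriage:** I gripped the knob and pushed it about 27.7 mm until it stopped. The push force rose to 9 N with no further movement.
- **Pin:** I took the longer pin (the nearer of the two in the stand) and lowered it in small force-checked steps. It entered the hole on the first try, with no search needed. The wrist sensor showed side forces of about 2–5 N on the way down. The largest upward force was 9.2 N, when the collar touched the ear.
- **Last checks:**
  - The tool height at contact was 0.1169 m, against 0.117 m expected for a flush collar.
  - After release, the wrist and scene pictures showed the pin seated and upright within about 1 px of prediction, the carriage still home and the gripper clear.
  - No check failed. The only disagreement was a wrist-camera bias of about 0.5 mm, which did not matter.

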